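# Put the wedge away and shut the fittings case

### The job

Lay the loose wooden wedge flat in the right-hand front compartment of the open fittings case. Then swing the lid fully shut, and only after that fold the little metal hasp on the lid's front edge down until it hangs flat against the front of the case. Leave the sanding block and the spirit level where they are.

Things in the scene. Friction and masses are not known exactly. Their poses are not given: they have to be found in the camera images.
- wedge_1: loose hardwood wedge of light wood, 80 mm long, 24 mm wide (parallel upright sides, pinch across them), 18 mm high at the thick end falling evenly to 4 mm at the thin end, 25 g; it lies flat on the bench, either right or left of the case. Origin: middle of its underside, z up; the long axis is not an axis of the body, take it from the two end points.
- wedge_thick_end (a point): point on the wedge's underside in the middle of its thick (18 mm) end, 40 mm from the origin
- wedge_thin_end (a point): point on the wedge's underside in the middle of its thin (4 mm) end, 40 mm from the origin
- fittings_case: plywood fittings case fixed to the bench, lid open. Origin: centre of its underside; x from its front (hasp side, facing the robot within 0.3 rad) to its back (hinge side), y to its left seen from the front, z up. Outside x -69 to +71 mm, y +-105 mm, walls 7 mm, rim at z = 53 mm, three compartments. Shut, the lid's flat top is at z = 76 mm, its front face at x = -69 mm.
- front_bay (a point): middle of the flat plywood floor of the right-hand front compartment, at (-26, -35, 19) mm in the case's frame. It is 71 mm (x -62 to +9) by 126 mm (y -98 to +28). A divider along x at y = 28 to 32 mm (top z = 40 mm) parts it from the left compartment, one along y at x = 9 to 13 mm (top z = 36 mm) from the right rear one; outer walls reach z = 53 mm.
- lid_hinge (a point): middle of the lid's hinge line, at (74, 0, 54) mm in the case's frame; the line runs along the case's y
- fittings_case_lid (a joint): lid angle, rad: 0 = shut, grows as the front edge goes up and back, 1.57 = upright, stop at 1.83; starts at 1.35 to 1.7. Lid: shallow plywood tray, 143 mm from hinge line to front edge, 210 mm wide, 22 mm deep, 0.3 kg. The hinge is stiff: the lid stays where it is left, does not fall shut; pushing near its front edge takes 1 to 5 N.
- lid_edge (a point): middle of the lid's front edge, on its outer (top) face: in the case's frame at (-69, 0, 76) mm when shut
- fittings_case_hasp (a joint): hasp angle relative to the lid, rad: 0 = flat against the case's front (lid shut), 1.57 = straight out to the front, 3.14 would be up; stop at 2.6; starts at 1.5 to 2.2. Metal strap 14 mm wide, 29 mm long, 2 mm thick; pivot along y on the lid's front face, at (-71, 0, 62) mm in the case's frame, lid shut. Stays where left, moves under 1 N.
- hasp_tip (a point): free end of the hasp: at (-72, 0, 33) mm in the case's frame when lid and hasp are shut
- sanding_block: loose sanding block, 110 x 60 x 30 mm, lies on the other side of the case from the wedge; leave it alone. Origin: middle of its underside
- spirit_level: loose yellow spirit level, 230 mm long, 21 mm wide, 47 mm high, standing on edge to the right; leave it alone. Origin: middle of its underside
Things that resemble listed ones, but are neither listed nor needed, are in the scene too. There is more than one size of the wedge_1; the job needs the largest.

How it is judged:
By the outcome, as a careful person would: the job done as asked, in the order asked, and still so for the second after the job is handed in, with the robot touching nothing.
It also fails if it takes over 64 s, if anything falls off the work surface, if the arm or the gripper's body presses on something with over 40 N, if the wrist force passes 120 N, or if a joint passes its speed limit or range.

### The arm

A 7-joint arm with a two-finger parallel gripper is mounted at the origin on a cart in front of the work surface, level with it; the furniture and walls round the work are solid. World frame = base frame: x ahead of the robot, y to its left, z up, the work surface at z = 0. Lengths are in m, angles in rad, forces in N, time in s.
With the tool pointing down it reaches from about 0.425 to 0.925 m from the base axis. Payload 6.8 kg.
Tool frame: the origin (TCP) lies at the very end of the fingers, on their centre line; the grasp point (between the pads) lies bot.grip_point_offset behind it (bot.grip_point_offset is the distance from the TCP to the grasp point, in m); z points along the fingers, y is the line along which they close (so a half turn about z gives the same grasp; the last joint's range is limited). The gripper opens to 85 mm and grips with 20 to 120 N. Pads are 22 mm wide; open, the fingers measure 114 mm over their backs; the gripper's body (76 mm by 85 mm) begins 54 mm behind the grasp point. The pads swing forward as they close: fully open they stand 13 mm farther back than shut.
Start: joints at [-1.4, 0.477, 0.022, 1.555, -0.011, 1.109, -0.083], TCP at [0.186, 0.649, 0.195] pointing down, gripper open.
Joint ranges: [-2.96, 2.96], [-0.34, 2.1], [-1.41, 1.46], [0.24, 2.44], [-1.37, 4.51], [0.17, 1.92], [-2.96, 2.96]. Speed limits (rad/s): [2.39, 2.39, 3.14, 3.14, 3.14, 3.14, 3.14].

### API

Orientations are given as a unit quaternion [w, x, y, z].
In Python, from station import bot, imaging gives the robot as it stands. The module is installed in compiled form; this text tells all that it offers.
- The arm moves only by the tool carry_out, never from a script. Its argument "targets" is one flat list of numbers, 5 for each row, row after row: the closure in counts, from 0 (fully open) to 255 (shut), then the shift along the world's x, y, z in mm, then the turn about the world's z in degrees. A call has 1 to 20 rows; each row shifts and turns the commanded pose from where the row before left it; what a row does not reach is not made up. A row lasts 1/10 s, in which the tool goes at most 50 mm and 8.59 degrees, less where a joint would pass 70% of its speed; a pose out of reach is approached as far as the arm can. A call is refused whole if a number of a shift passes 50 or a number of a turn 8.59, either way. A call with a gripper value outside its range is refused whole. The fingers move at their own pace and stop on an object; "newtons" is the grip in N (left out, the last holds). Time passes only in rows, so rows that do not move let the fingers close. It gives the time, the measured TCP pose, the force, the opening and the grip force at its end, in the units of the state.
- bot.get_obs(): the state, without advancing time (a new reading comes with each control period).
- imaging.read_camera(name): name is "scene" or "top" or "wrist"; returns a dict with "frame" (400x640x3 uint8, red, green, blue), "fov_y" (degrees; the focal length in pixels is half the picture's height over the tangent of half this angle, whatever the lens; pixels are square), "cx", "cy" (the principal point, pixels), "pose" (4x4, takes a point from camera to world coordinates); the wrist camera has in their place "tool_from_camera" (4x4, takes a point from camera to tool coordinates, whose origin is the TCP and whose axes are the flange's). Camera axes: x right, y up, looking along -z (the intrinsics and any distortion apply to the point x, -y, -z); pixel columns grow to the right and rows downward; lengths in m; the calibration is good to about 2 mm. The wrist camera is an equidistant fisheye: a pixel r from the principal point sees the ray r / f radians off the axis. A picture is of the moment at which its call begins: read the wrist's pose just before it. There is no depth.
- bot.hand_in(): hands the job in; it is judged then, once.
The state is a dict: "t": time; "q": joint angles; "joint_vel": joint speeds; "joint_torque": joint torques, N m; "eef_pos": TCP position; "tool_rot": TCP orientation; "contact_force": force on the tool from outside, world axes, zero at the start; "torque": the same for the moment, N m; "gripper_width": opening from 0.0 (shut) to 1.0 (fully open); "grasp_force": force on a finger pad.
Only numpy, scipy, OpenCV 4.12 (cv2) and the standard library are available. Lean on these libraries where they do the work, as an engineer would, in place of code of your own. Each camera call takes 0.05 s, during which the arm holds its last target. There are 200 camera calls.

## Working session

There is one attempt and no reset: what is moved stays moved. The work goes in short steps, Python scripts to look and compute and a tool call to move; the robot and the scene stay as the last step left them, time stands still between calls to the robot, and variables do not carry over. Pictures are saved under pics/ and viewed, at most 10 in all, crops included, and the job is handed in when it is done.

Besides the shell and the picture viewer there is one more tool, called after ">>>" in YAML: its name, and indented under it one key for each argument. carry_out: Moves the arm, as the interface text tells. Its arguments: {"type":"object","properties":{"targets":{"type":"array","items":{"type":"number"}},"newtons":{"type":"number"}},"required":["targets"]}

```bash
mkdir -p pics; cat > h.py <<'E'
import numpy as np, cv2
from station import bot, imaging
def snap(n,f):
    o=bot.get_obs(); c=imaging.read_camera(n); cv2.imwrite('pics/'+f,c['frame'][:,:,::-1]); 
    c['o']=o; np.save('pics/'+f[:-4]+'.npy',c,allow_pickle=True); return c
def load(f): return np.load('pics/'+f+'.npy',allow_pickle=True).item()
def foc(c): return 200/np.tan(np.radians(c['fov_y'])/2)
def ray2plane(c,uv,z):
    f=foc(c); u,v=uv; d=np.array([(u-c['cx'])/f,-(v-c['cy'])/f,-1]); P=c['pose']
    d=P[:3,:3]@d; return P[:3,3]+d*(z-P[2,3])/d[2]
def proj(c,p):
    P=c['pose']; q=P[:3,:3].T@(np.asarray(p)-P[:3,3]); f=foc(c); return np.array([c['cx']+f*q[0]/-q[2], c['cy']-f*q[1]/-q[2]])
E
python3 - <<'E'
from h import *
for n in ('scene','top'):
    c=snap(n,n+'0.png'); print({k:v for k,v in c.items() if k not in('frame','o')})
print(bot.get_obs(), bot.grip_point_offset)
E
```

```text
{'fov_y': 46.8489186960563, 'cx': 322.6949487596478, 'cy': 197.6409239692438, 'pose': array([[ 0.90002737,  0.31264189, -0.30365405,  0.19144569],
       [-0.43564615,  0.6249305 , -0.64782274, -0.68791802],
       [-0.01277385,  0.71534391,  0.69865579,  0.87472597],
       [ 0.        ,  0.        ,  0.        ,  1.        ]])}
{'fov_y': 54.17240989091203, 'cx': 316.3495840125526, 'cy': 189.95941354670458, 'pose': array([[ 0.01098691,  0.99481537, -0.10110227,  0.41690657],
       [-0.99992816,  0.011415  ,  0.0036566 ,  0.08632522],
       [ 0.00479172,  0.10105483,  0.99486932,  1.35053997],
       [ 0.        ,  0.        ,  0.        ,  1.        ]])}
{'t': 0.1, 'q': array([-1.40008018,  0.4777339 ,  0.02239453,  1.55633807, -0.01151911,
        1.10926704, -0.0831087 ]), 'joint_vel': array([ 0.00086291, -0.00137533,  0.00066308, -0.00324691, -0.00040057,
       -0.00087991, -0.00051624]), 'joint_torque': array([ 5.05710035e-03, -5.97760463e+01,  1.61399961e+00, -2.81952775e+01,
        1.28068600e-02,  5.04131793e-03, -6.73637700e-06]), 'eef_pos': array([0.18565293, 0.64836849, 0.19401906]), 'tool_rot': array([-5.04804765e-05,  1.38978267e-01,  9.90295101e-01, -8.07189583e-04]), 'contact_force': array([-0.25027824,  0.27813894,  0.68926772]), 'torque': array([-0.00235826,  0.02576347, -0.03965472]), 'grasp_force': 0.0, 'gripper_width': 0.9973019562141456} 0.0187
```

View pics/top0.png

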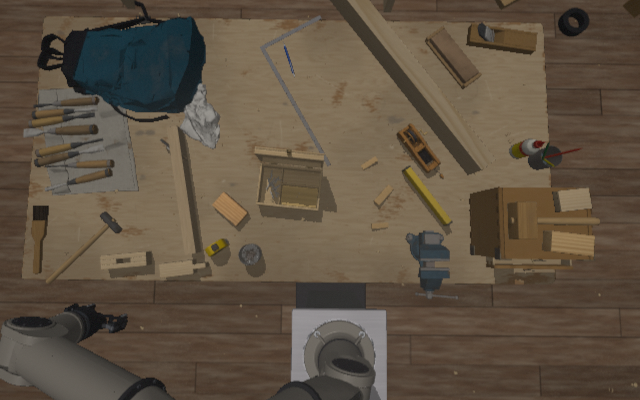

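View pics/scene0.png

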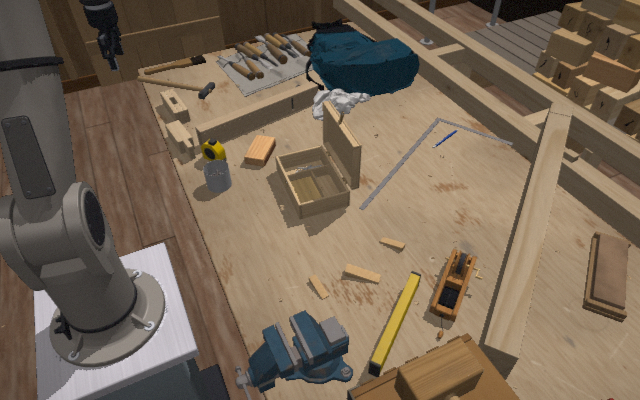

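The top view has three wedge candidates: (384,195), (371,162) and (378,226). In the scene view they are at (362,273), (392,243) and (318,287). The one at (384,195) looks largest. The case is at about (290,182), the sanding block at (230,209) and the level at (427,196). I'll check with one close crop.

```bash
python3 - <<'E'
from h import *
t=load('top0')['frame'][:,:,::-1]; s=load('scene0')['frame'][:,:,::-1]
a=cv2.resize(t[140:240,245:405],(800,500)[0:2],interpolation=cv2.INTER_CUBIC)
cv2.imwrite('pics/ct.png',a)
b=cv2.resize(s[95:305,260:420],None,fx=2.85,fy=2.85,interpolation=cv2.INTER_CUBIC)
cv2.imwrite('pics/cs.png',b)
E
```

```text
(no output)
```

View pics/ct.png

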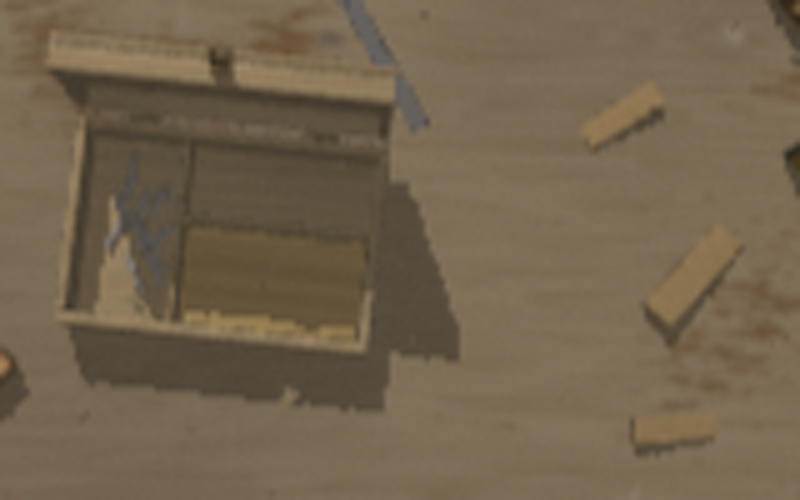

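View pics/cs.png

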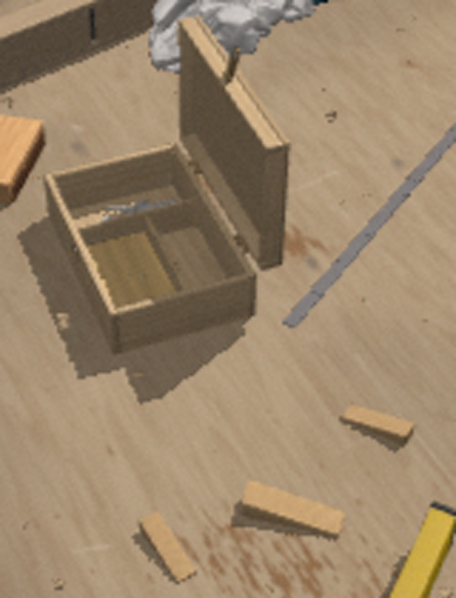

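The crops confirm it: the wedge at top (384,195) is clearly the largest, with its thick end at lower left, toward the robot. The lid is open just past upright, and the hasp is on its top edge at top (289,153). Next I'll fit the poses from corners in both views.

```bash
cat > fit.py <<'E'
from h import *
from scipy.optimize import least_squares
T=load('top0');S=load('scene0')
ct=lambda u,v:np.array([(u+.5)/5-.5+245,(v+.5)/5-.5+140])
cs=lambda u,v:np.array([(u+.5)/2.85-.5+260,(v+.5)/2.85-.5+95])
def W(p,l): c,s=np.cos(p[2]),np.sin(p[2]); return np.array([p[0]+c*l[0]-s*l[1],p[1]+s*l[0]+c*l[1],l[2]])
def fit(obs,p0,extra=None):
    f=lambda p:np.concatenate([proj(c,W(p,l))-uv for c,l,uv in obs])
    r=least_squares(f,p0,loss='soft_l1'); return r.x,f(r.x).reshape(-1,2).round(1)
x0,x1,y=-.069,.071,.105
case=[(T,(x0,y,.053),ct(58,318)),(T,(x0,-y,.053),ct(362,352)),
(S,(x0,y,.053),cs(46,178)),(S,(x0,-y,.053),cs(117,318)),(S,(x1,-y,.053),cs(254,278)),(S,(x0,-y,0),cs(117,352)),(S,(x1,-y,0),cs(254,315))]
pc,r=fit(case,[.6,.1,0]); print('case',pc,r.tolist())
# wedge: local x toward thick end
w=[(T,(.04,.012,.018),ct(645,303)),(T,(.04,-.012,.018),ct(673,325)),(T,(-.04,.012,.004),ct(718,226)),(T,(-.04,-.012,.004),ct(744,245)),
(S,(.04,.012,.018),cs(248,482)),(S,(.04,-.012,.018),cs(243,508)),(S,(-.04,.012,.004),cs(343,514)),(S,(-.04,-.012,.004),cs(335,536))]
best=None
for a in (0,1.57,3.1,-1.57):
  for m in (1,-1):
    o=[(c,(l[0],m*l[1],l[2]),uv) for c,l,uv in w]
    p,r=fit(o,[.5,-.1,a]); e=abs(r).sum()
    if best is None or e<best[0]: best=(e,p,r)
print('wedge',best[1],best[2].tolist())
def lid(p,th,lx,ly,lz):  # closed coords -> open by th about hinge
    dx,dz=lx-.074,lz-.054; c,s=np.cos(th),np.sin(th)
    return W(p,(.074+c*dx+s*dz, ly, .054-s*dx+c*dz))
# lid corners: outer front edge / inner front edge
lo=[(T,(-.069,.105,.054),ct(48,66)),(T,(-.069,-.105,.054),ct(395,103)),(T,(-.069,.105,.076),ct(51,32)),(T,(-.069,-.105,.076),ct(395,69)),
(S,(-.069,.105,.054),cs(180,20)),(S,(-.069,-.105,.054),cs(268,148)),(S,(-.069,-.105,.076),cs(289,145))]
g=lambda th:np.concatenate([proj(c,lid(pc,th[0],*l))-uv for c,l,uv in lo])
r=least_squares(g,[1.5]);th=r.x[0];print('lid',th,g(r.x).reshape(-1,2).round(1).tolist())
print('edge',lid(pc,th,-.069,0,.076),'bay',W(pc,(-.026,-.035,.019)))
E
python3 fit.py
```

```text
case [ 0.56134923  0.17312124 -0.08858976] [[-0.9, 0.1], [1.2, -0.4], [-0.6, -0.9], [-1.6, -0.6], [1.8, -0.7], [-0.6, 1.9], [1.2, 0.7]]
wedge [ 0.53969033 -0.15086708  2.41471927] [[0.2, 0.5], [-0.1, 0.8], [0.2, -0.8], [0.2, -0.0], [-0.2, -0.1], [-0.9, -1.0], [0.2, -0.2], [1.0, 0.4]]
lid 1.5641434526189215 [[-0.7, 0.1], [-0.2, -0.4], [-0.4, -0.3], [0.5, -0.8], [-1.0, 0.1], [-0.6, 0.5], [0.6, -0.6]]
edge [0.65602465 0.16471196 0.1971432 ] bay [0.5323546  0.14055882 0.019     ]
```

Fit residuals are about 1 px. The wedge is at (0.540, -0.151) with its axis at 138.4°, and the case is at (0.561, 0.173) with yaw -5.1°. I'll move in an arc to hover over the wedge.

>>> carry_out:
  targets: [0, 24, -25, 5, 0, 0, 24, -25, 5, 0, 0, 24, -25, 5, 0, 0, 24, -25, 5, 0, 0, 24, -25, 5, 0, 0, 24, -25, 5, 0, 0, 24, -25, 5, 0, 0, 24, -25, 5, 0, 0, 13, -25, 0, 0, 0, 13, -25, 0, 0, 0, 13, -25, 0, 0, 0, 13, -25, 0, 0, 0, 13, -25, 0, 0, 0, 13, -25, 0, 0, 0, 13, -25, 0, 0, 0, 13, -25, 0, 0]
  newtons: 30

```text
t: 1.7
eef_pos: [0.4819, 0.2477, 0.2346]
tool_rot: [-0.0, 0.139, 0.99, -0.0]
contact_force: [0.4, -0.0, 0.4]
gripper_width: 0.999
grasp_force: 0.0
```

>>> carry_out:
  targets: [0, 3, -36, 0, -2, 0, 3, -36, 0, -2, 0, 3, -36, 0, -2, 0, 3, -36, 0, -2, 0, 3, -36, 0, -2, 0, 3, -36, 0, -2, 0, 3, -36, 0, -2, 0, 6, -28, -27, -2, 0, 6, -28, -27, -2, 0, 6, -28, -27, -2, 0, 6, -28, -27, -2, 0, 6, -28, -27, -2, 0, 0, 0, 0, -1.6, 0, 0, 0, 0, 0, 0, 0, 0, 0, 0]

```text
t: 3.2
eef_pos: [0.5332, -0.1419, 0.1004]
tool_rot: [0.0, 0.354, 0.935, 0.0]
contact_force: [-0.9, -0.3, 0.8]
gripper_width: 1.002
grasp_force: 0.0
```

```bash
cat >> h.py <<'E'
from scipy.spatial.transform import Rotation as R
def rot(o): return R.from_quat(np.roll(o['tool_rot'],-1)).as_matrix()
def wproj(c,p):
    o=c['o']; A=np.eye(4);A[:3,:3]=rot(o);A[:3,3]=o['eef_pos']; P=A@c['tool_from_camera']
    q=P[:3,:3].T@(np.asarray(p)-P[:3,3]); v=np.array([q[0],-q[1],-q[2]]); a=np.arctan2(np.hypot(v[0],v[1]),v[2]); k=foc(c)*a/np.hypot(v[0],v[1])
    return np.array([c['cx']+k*v[0],c['cy']+k*v[1]])
def yaw(o): y=rot(o)[:,1]; return np.degrees(np.arctan2(y[1],y[0]))
def st():
    o=bot.get_obs(); print(o['t'],(o['eef_pos']*1e3).round(1),round(yaw(o),1),o['contact_force'].round(1),round(o['gripper_width'],3),round(o['grasp_force'],1),o['q'].round(2)); return o
E
python3 - <<'E'
from h import *
c=snap('wrist','w1.png'); st()
im=c['frame'][:,:,::-1].copy()
p=[.5397,-.1509,2.4147]
for lx,ly,z in[(.04,.012,.018),(.04,-.012,.018),(-.04,-.012,.004),(-.04,.012,.004)]:
    cc,s=np.cos(p[2]),np.sin(p[2]); u=wproj(c,(p[0]+cc*lx-s*ly,p[1]+s*lx+cc*ly,z)); print(u.round(1)); cv2.circle(im,tuple(int(v) for v in u.round()),2,(0,0,255),-1)
cv2.imwrite('pics/w1m.png',im)
E
```

```text
3.25 [ 533.4 -141.7  100.7] 48.6 [-0.5  0.   0.2] 0.998 0.0 [-0.22  0.42  0.47  1.97 -0.26  0.81  1.24]
[303.8 159.5]
[332.  159.5]
[330.4 238.6]
[305.7 238.5]
```

View pics/w1m.png

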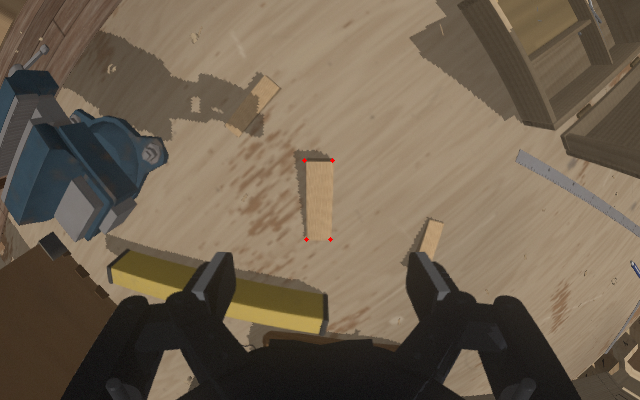

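The wrist view matches the prediction: the wedge's projected corners at (304–332, 159) and (306–330, 238) sit exactly on it. The level's end at (325,310) is clear of the fingers. Descend and grip.

>>> carry_out:
  targets: [0, -1, -2, -15, 0, 0, 0, 0, -15, 0, 0, 0, 0, -15, 0, 0, 0, 0, -15, 0, 0, 0, 0, -15, 0, 0, 0, 0, -12, 0, 0, 0, 0, -10, 0, 0, 0, 0, 0, 0, 255, 0, 0, 0, 0, 255, 0, 0, 0, 0, 255, 0, 0, 0, 0, 255, 0, 0, 0, 0, 255, 0, 0, 0, 0, 255, 0, 0, 0, 0, 255, 0, 0, 0, 0, 255, 0, 0, 0, 0, 255, 0, 0, 0, 0, 255, 0, 0, 0, 0]
  newtons: 30

```text
t: 5.05
eef_pos: [0.5317, -0.145, 0.0029]
tool_rot: [-0.0, 0.355, 0.935, -0.0]
contact_force: [-1.3, 0.0, -0.4]
gripper_width: 0.002
grasp_force: 0.0
```

The fingers closed fully, so there's no grasp. I'll look.

```bash
python3 - <<'E'
from h import *
w=snap('wrist','w2.png'); s=snap('scene','s2.png'); st()
a=cv2.resize(w['frame'][120:400,180:480],None,fx=1.4,fy=1.4)
b=cv2.resize(s['frame'][200:330,280:420],None,fx=2.8,fy=2.8,interpolation=cv2.INTER_CUBIC)
h=max(a.shape[0],b.shape[0]); C=np.zeros((h,a.shape[1]+b.shape[1],3),np.uint8);C[:a.shape[0],:a.shape[1]]=a;C[:b.shape[0],a.shape[1]:]=b
print(a.shape,b.shape);cv2.imwrite('pics/c2.png',C[:,:800,::-1])
E
```

```text
5.15 [ 531.7 -145.     2.9] 48.4 [ 0.3 -0.4 -0.4] 0.003 0.0 [-0.15  0.57  0.39  2.02 -0.36  0.62  1.32]
(392, 420, 3) (364, 392, 3)
```

View pics/c2.png

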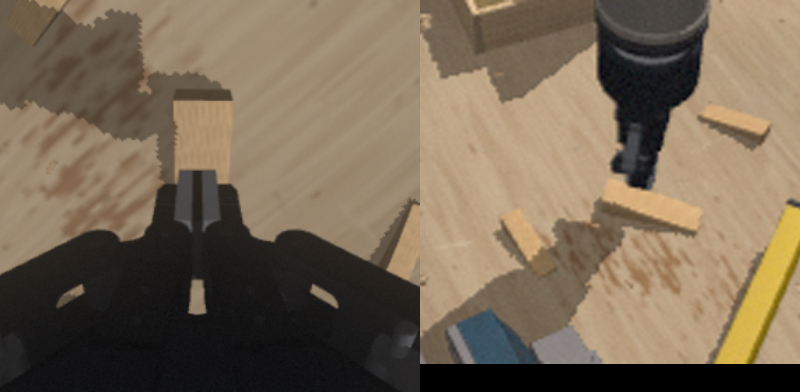

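```bash
python3 - <<'E'
from h import *
s=load('s2'); w=load('w2')
for z in (.003,.012,.02,.03): print(z,proj(s,(.5317,-.145,z)).round(1),wproj(w,(.5317,-.145,z)).round(1))
p=[.5397,-.1509,2.4147];cc,sn=np.cos(p[2]),np.sin(p[2])
for lx,ly,z in[(.04,.012,.018),(.04,-.012,.018),(-.04,-.012,.004),(-.04,.012,.004)]:
    q=(p[0]+cc*lx-sn*ly,p[1]+sn*lx+cc*ly,z); print(proj(s,q).round(1),wproj(w,q).round(1))
print(w['tool_from_camera'].round(3))
o=cv2.resize(s['frame'][225:300,320:400],None,fx=8,fy=8,interpolation=cv2.INTER_CUBIC); cv2.imwrite('pics/c3.png',o[:,:,::-1])
E
```

```text
0.003 [357.8 274.8] [320.9 229.5]
0.012 [357.9 272.5] [320.9 235.4]
0.02 [358.1 270.4] [321.  241.1]
0.03 [358.3 267.7] [321.  248.9]
[344.1 271.9] [300.7 189.4]
[346.6 263.7] [344.6 189.4]
[380.2 274.8] [339.5 296. ]
[378.2 283.2] [304.7 296. ]
[[-0.001  0.954  0.3    0.076]
 [ 1.     0.001 -0.    -0.   ]
 [-0.     0.3   -0.954 -0.178]
 [ 0.     0.     0.     1.   ]]
```

View pics/c3.png

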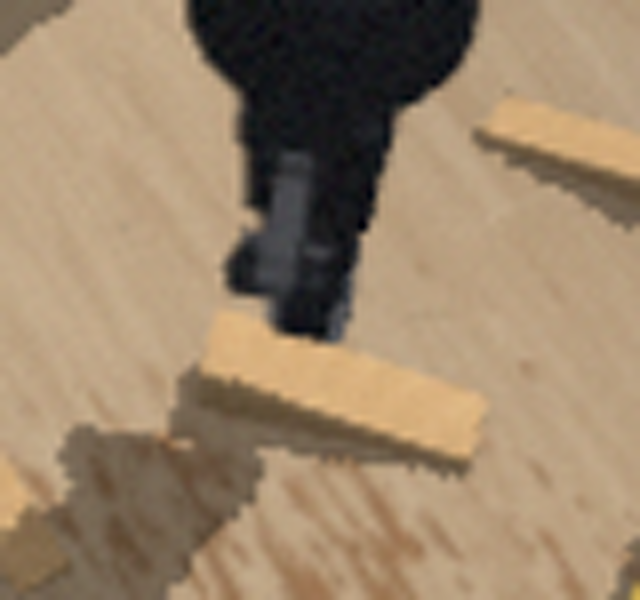

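```bash
python3 - <<'E'
from h import *
w=load('w2'); s=load('s2'); o=w['o']; A=rot(o)
for z in (0,-.01,-.02,-.03):
  for x in (-.011,0,.011):
    q=o['eef_pos']+A@np.array([x,0,z]); print(z,x,wproj(w,q).round(1),proj(s,q).round(1))
f=w['frame']
print(f[205:262:3,320].tolist()); print(f[205:262:3,313].tolist())
E
```

```text
0 -0.011 [320.9 245.3] [362.5 275.9]
0 0 [320.9 229.5] [357.8 274.9]
0 0.011 [320.9 212.9] [353.1 273.8]
-0.01 -0.011 [320.9 252.5] [362.7 273.3]
-0.01 0 [320.9 236.1] [358.  272.3]
-0.01 0.011 [320.9 218.8] [353.3 271.2]
-0.02 -0.011 [320.9 260.4] [362.9 270.6]
-0.02 0 [320.9 243.4] [358.1 269.6]
-0.02 0.011 [320.9 225.3] [353.4 268.6]
-0.03 -0.011 [321.  269.1] [363.1 268. ]
-0.03 0 [321.  251.4] [358.3 266.9]
-0.03 0.011 [321.  232.6] [353.6 265.9]
[[172, 142, 107], [172, 143, 107], [175, 146, 111], [177, 148, 112], [179, 149, 111], [178, 148, 113], [174, 145, 109], [172, 143, 107], [173, 142, 107], [174, 144, 108], [176, 148, 112], [176, 147, 112], [118, 97, 73], [45, 37, 32], [41, 35, 28], [41, 37, 31], [42, 36, 28], [43, 38, 31], [41, 35, 29]]
[[175, 147, 112], [178, 148, 114], [175, 147, 112], [171, 143, 108], [168, 140, 105], [170, 142, 106], [173, 144, 108], [177, 148, 112], [175, 146, 110], [168, 139, 104], [171, 141, 107], [170, 141, 106], [121, 103, 80], [80, 78, 75], [77, 75, 73], [75, 72, 71], [77, 76, 73], [77, 75, 73], [77, 74, 73]]
```

Both cameras show the fingertips about 30 mm short of the reported TCP, so they closed above the wedge, which hasn't moved. I'll check with a gentle touch on bare bench beside it.

>>> carry_out:
  targets: [255, 0, 0, 20, 0, 255, -24, 21, 0, 0, 255, -24, 21, 0, 0, 255, 0, 0, -15, 0, 255, 0, 0, -8, 0, 255, 0, 0, -4, 0, 255, 0, 0, -4, 0, 255, 0, 0, -4, 0, 255, 0, 0, 0, 0]

```text
t: 6.05
eef_pos: [0.4838, -0.1034, -0.0125]
tool_rot: [-0.0, 0.355, 0.935, -0.0]
contact_force: [0.4, -0.8, 0.4]
gripper_width: 0.001
grasp_force: 0.0
```

>>> carry_out:
  targets: [255, 0, 0, -3, 0, 255, 0, 0, -2, 0, 255, 0, 0, -1, 0, 255, 0, 0, 0, 0]

```text
t: 6.45
eef_pos: [0.4837, -0.103, -0.0182]
tool_rot: [-0.0, 0.355, 0.935, -0.0]
contact_force: [-0.3, -0.2, 0.0]
gripper_width: -0.002
grasp_force: 0.0
```

>>> carry_out:
  targets: [255, 0, 0, -2, 0, 255, 0, 0, -1, 0, 255, 0, 0, 0, 0]

```text
t: 6.75
eef_pos: [0.4837, -0.103, -0.0212]
tool_rot: [-0.0, 0.355, 0.935, -0.0]
contact_force: [-0.1, 0.6, 0.3]
gripper_width: -0.0
grasp_force: 0.0
```

>>> carry_out:
  targets: [255, 0, 0, -2, 0, 255, 0, 0, -1, 0, 255, 0, 0, 0, 0]

```text
t: 7.05
eef_pos: [0.4836, -0.103, -0.0243]
tool_rot: [-0.0, 0.355, 0.935, -0.0]
contact_force: [0.4, -0.5, -0.4]
gripper_width: -0.001
grasp_force: 0.0
```

>>> carry_out:
  targets: [255, 0, 0, -2, 0, 255, 0, 0, 0, 0]

```text
t: 7.25
eef_pos: [0.4836, -0.103, -0.0263]
tool_rot: [-0.0, 0.355, 0.935, -0.0]
contact_force: [-0.5, -0.8, 0.6]
gripper_width: -0.002
grasp_force: 0.0
```

>>> carry_out:
  targets: [255, 0, 0, -2, 0, 255, 0, 0, 0, 0]

```text
t: 7.45
eef_pos: [0.4836, -0.103, -0.0283]
tool_rot: [-0.0, 0.355, 0.935, -0.0]
contact_force: [-0.6, 0.9, -0.4]
gripper_width: 0.004
grasp_force: 0.0
```

>>> carry_out:
  targets: [255, 0, 0, -2, 0, 255, 0, 0, 0, 0]

```text
t: 7.65
eef_pos: [0.4836, -0.103, -0.0303]
tool_rot: [-0.0, 0.355, 0.935, -0.0]
contact_force: [0.7, -0.2, 0.2]
gripper_width: -0.002
grasp_force: 0.0
```

>>> carry_out:
  targets: [255, 0, 0, -1, 0, 255, 0, 0, -1, 0, 255, 0, 0, 0, 0]

```text
t: 7.95
eef_pos: [0.4837, -0.103, -0.0322]
tool_rot: [-0.0, 0.355, 0.935, -0.0]
contact_force: [-0.4, -1.1, -0.4]
gripper_width: -0.002
grasp_force: 0.0
```

>>> carry_out:
  targets: [255, 0, 0, -1, 0, 255, 0, 0, -1, 0, 255, 0, 0, 0, 0]

```text
t: 8.25
eef_pos: [0.4837, -0.1031, -0.0342]
tool_rot: [-0.0, 0.355, 0.935, -0.0]
contact_force: [-0.0, -0.7, -0.2]
gripper_width: 0.001
grasp_force: 0.0
```

```bash
python3 - <<'E'
from h import *
s=snap('scene','s3.png'); w=snap('wrist','w3.png'); o=st()
for z in (0,.01,.02): print(z,proj(s,(*o['eef_pos'][:2],z)).round(1),wproj(w,(*o['eef_pos'][:2],z)).round(1))
u,v=proj(s,(*o['eef_pos'][:2],0)).astype(int); print(u,v)
a=cv2.resize(s['frame'][v-30:v+20,u-25:u+25],(400,400),interpolation=cv2.INTER_CUBIC)
b=cv2.resize(w['frame'][180:280,270:370],(400,400),interpolation=cv2.INTER_CUBIC)
cv2.imwrite('pics/c4.png',np.hstack([a,b])[:,:,::-1])
E
```

```text
8.35 [ 483.7 -103.   -34.1] 48.4 [ 0.6  0.2 -0.2] 0.0 0.0 [-0.19  0.57  0.34  2.15 -0.4   0.48  1.3 ]
0 [331.  269.9] [321. 255.]
0.01 [331.  267.3] [321.1 264.4]
0.02 [331.  264.6] [321.1 275. ]
331 269
```

View pics/c4.png

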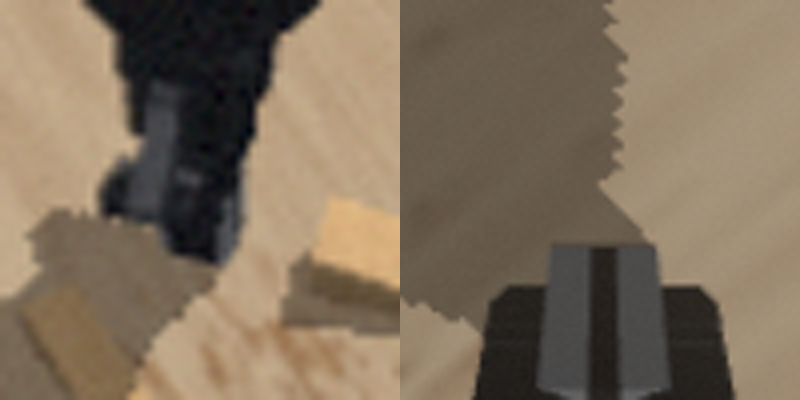

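The tip is now about at bench level: its shadow meets the pad at crop (640,240). A couple more millimetres should give contact.

>>> carry_out:
  targets: [255, 0, 0, -1, 0, 255, 0, 0, 0, 0]

```text
t: 8.55
eef_pos: [0.4837, -0.103, -0.0352]
tool_rot: [-0.0, 0.355, 0.935, -0.0]
contact_force: [0.6, -0.0, -0.6]
gripper_width: 0.001
grasp_force: 0.0
```

>>> carry_out:
  targets: [255, 0, 0, -1, 0, 255, 0, 0, 0, 0]

```text
t: 8.75
eef_pos: [0.4837, -0.1031, -0.0362]
tool_rot: [-0.0, 0.355, 0.935, -0.0]
contact_force: [-0.2, -0.3, 0.1]
gripper_width: -0.004
grasp_force: 0.0
```

>>> carry_out:
  targets: [255, 0, 0, -1, 0, 255, 0, 0, 0, 0]

```text
t: 8.95
eef_pos: [0.4837, -0.103, -0.0363]
tool_rot: [-0.0, 0.355, 0.935, 0.0]
contact_force: [-3.1, 0.6, 13.0]
gripper_width: 0.004
grasp_force: 6.4
```

>>> carry_out:
  targets: [255, 0, 0, -1, 0, 255, 0, 0, 0, 0]

```text
t: 9.15
eef_pos: [0.4838, -0.103, -0.0364]
tool_rot: [-0.0, 0.355, 0.935, 0.001]
contact_force: [-6.8, 1.1, 27.4]
gripper_width: 0.001
grasp_force: 13.5
```

Contact is at TCP z = -36.3 mm, so the real closed tip is 36 mm short of the reported TCP. I'll lift, open, return over the wedge and grasp with TCP z at about -33.

>>> carry_out:
  targets: [255, 0, 0, 20, 0, 0, 0, 0, 30, 0, 0, 16, -14, 20, 0, 0, 16, -14, 0, 0, 0, 16, -13, 0, 0, 0, 0, 0, 0, 0, 0, 0, 0, 0, 0, 0, 0, 0, -20, 0, 0, 0, 0, -20, 0, 0, 0, 0, -15, 0, 0, 0, 0, -10, 0, 0, 0, 0, 0, 0, 255, 0, 0, 0, 0, 255, 0, 0, 0, 0, 255, 0, 0, 0, 0, 255, 0, 0, 0, 0, 255, 0, 0, 0, 0, 255, 0, 0, 0, 0, 255, 0, 0, 0, 0, 255, 0, 0, 0, 0]

```text
t: 11.15
eef_pos: [0.5322, -0.1441, -0.0325]
tool_rot: [0.0, 0.355, 0.935, 0.0]
contact_force: [-0.7, 0.3, 6.8]
gripper_width: 0.27
grasp_force: 30.0
```

>>> carry_out:
  targets: [255, 0, 0, 20, 0, 255, 0, 0, 30, 0, 255, 0, 0, 30, 0, 255, 0, 0, 30, 0, 255, 0, 36.8, 0, -6.7, 255, 0, 36.8, 0, -6.7, 255, 0, 36.8, 0, -6.7, 255, 0, 36.8, 0, -6.7, 255, 0, 36.8, 0, -6.7, 255, 0, 36.8, 0, -6.7, 255, 0, 36.8, 0, -6.7, 255, 1, 37, 0, -6.6, 255, 0, 0, 0, 0, 255, 0, 0, 0, 0]

```text
t: 12.55
eef_pos: [0.5324, 0.1515, 0.0766]
tool_rot: [0.0, 0.737, 0.676, -0.0]
contact_force: [1.1, -1.4, 0.0]
gripper_width: 0.271
grasp_force: 29.6
```

```bash
python3 - <<'E'
from h import *
st(); w=snap('wrist','w4.png'); s=snap('scene','s4.png')
im=np.hstack([cv2.resize(w['frame'],(480,300)),s['frame'][95:395,220:540]])
cv2.imwrite('pics/c5.png',im[:,:,::-1])
E
```

```text
12.55 [532.4 151.5  76.6] -4.9 [ 1.1 -1.4  0. ] 0.271 29.6 [-0.92  0.51  0.69  1.99 -0.45  0.8  -0.05]
```

View pics/c5.png

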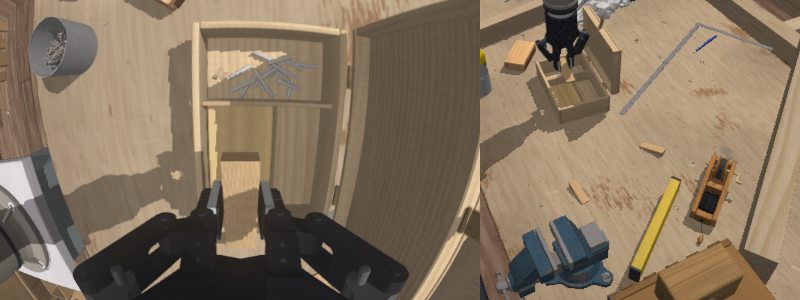

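The wrist view shows the wedge held level and square to the case, over the front compartment; the inset's left divider is at (270,104). Lower in two steps.

>>> carry_out:
  targets: [255, 0, 0, -20, 0, 255, 0, 0, -20, 0, 255, 0, 0, -20, 0, 255, 0, 0, -15, 0, 255, 0, 0, -7, 0, 255, 0, 0, -3, 0, 255, 0, 0, -2, 0, 255, 0, 0, 0, 0, 255, 0, 0, 0, 0]

```text
t: 13.55
eef_pos: [0.5332, 0.1507, -0.0095]
tool_rot: [0.0, 0.738, 0.675, 0.0]
contact_force: [0.1, 0.3, 0.3]
gripper_width: 0.27
grasp_force: 29.6
```

>>> carry_out:
  targets: [255, 0, 0, -2, 0, 255, 0, 0, -1, 0, 255, 0, 0, 0, 0]

```text
t: 13.85
eef_pos: [0.5327, 0.1506, -0.0131]
tool_rot: [-0.0, 0.738, 0.675, 0.0]
contact_force: [-0.0, 0.3, -1.3]
gripper_width: 0.272
grasp_force: 29.6
```

>>> carry_out:
  targets: [255, 0, 0, -1, 0, 255, 0, 0, 0, 0]

```text
t: 14.05
eef_pos: [0.5328, 0.1507, -0.0132]
tool_rot: [-0.0, 0.738, 0.675, 0.0]
contact_force: [-3.0, -0.1, 11.0]
gripper_width: 0.268
grasp_force: 30.9
```

Contact with the floor. I'll ease off, open slightly to about 32 mm, and lift.

>>> carry_out:
  targets: [255, 0, 0, 1, 0, 162, 0, 0, 0, 0, 162, 0, 0, 0, 0, 162, 0, 0, 0, 0, 162, 0, 0, 5, 0, 162, 0, 0, 15, 0, 162, 0, 0, 25, 0, 162, 0, 0, 30, 0, 162, 0, 0, 30, 0, 255, 0, 0, 30, 0, 255, 0, 0, 30, 0, 255, 0, 0, 0, 0]

```text
t: 15.25
eef_pos: [0.5356, 0.1508, 0.1567]
tool_rot: [0.001, 0.738, 0.675, 0.004]
contact_force: [-0.3, 0.5, 0.7]
gripper_width: 0.001
grasp_force: 0.0
```

```bash
python3 - <<'E'
from h import *
st(); w=snap('wrist','w5.png'); s=snap('scene','s5.png')
im=np.hstack([cv2.resize(w['frame'],(480,300)),cv2.resize(s['frame'][85:235,240:400],(320,300))])
cv2.imwrite('pics/c6.png',im[:,:,::-1])
E
```

```text
15.25 [535.6 150.8 156.7] -5.1 [-0.3  0.5  0.7] 0.001 0.0 [-0.99  0.4   0.78  1.93 -0.35  0.94 -0.13]
```

View pics/c6.png

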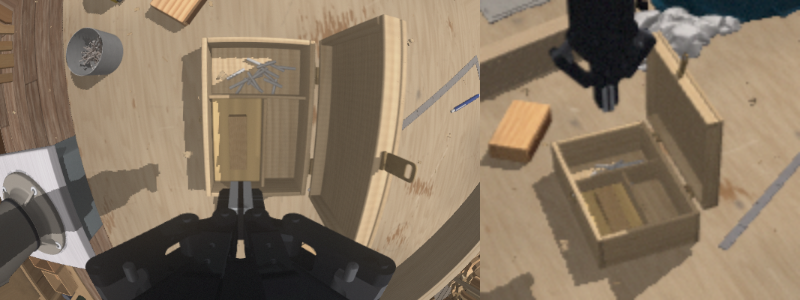

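The wrist inset shows the wedge lying flat in the right-hand front compartment, thick end at (237,115). The hasp is at (400,168) on the lid's edge. Now I'll go over the lid and down behind it, right of the hasp.

>>> carry_out:
  targets: [255, 0, 0, 30, 0, 255, 0, 0, 25, 0, 255, 0, 0, 0, 0, 255, 30, -7, 0, 0, 255, 30, -7, 0, 0, 255, 30, -7, 0, 0, 255, 30, -7, 0, 0, 255, 29, -6, 0, 0, 255, 0, 0, 0, 0, 255, 0, 0, 0, 0]

```text
t: 16.35
eef_pos: [0.6809, 0.1158, 0.2048]
tool_rot: [-0.001, 0.738, 0.675, -0.002]
contact_force: [-0.5, 0.2, 0.4]
gripper_width: 0.002
grasp_force: 0.0
```

```bash
python3 - <<'E'
from h import *
o=st()
px,py,a=.56135,.17312,-.0886;c,s=np.cos(a),np.sin(a)
h=.0145; D=.0363; v=-.045; pts=[]
for th in np.radians([96,90,80,70,60,50,40,30,20,10,5,0]):
    r=.120+.010*th/1.6
    u=.074-r*np.cos(th)+.022*np.sin(th)+h; z=.054+r*np.sin(th)+.022*np.cos(th)-D
    if th>1.6: u+=.006
    pts.append([px+c*u-s*v,py+s*u+c*v,z])
pts=np.array(pts)*1e3; print(pts.round(0).tolist()); print(np.diff(pts,axis=0).round(1).tolist())
E
```

```text
16.35 [680.9 115.8 204.8] -5.1 [-0.5  0.2  0.4] 0.002 0.0 [-0.75  0.6   0.76  1.54 -0.43  1.18 -0.  ]
[[687.0, 117.0, 145.0], [667.0, 119.0, 148.0], [645.0, 121.0, 148.0], [623.0, 122.0, 145.0], [601.0, 124.0, 138.0], [582.0, 126.0, 128.0], [565.0, 128.0, 114.0], [550.0, 129.0, 98.0], [539.0, 130.0, 80.0], [531.0, 131.0, 60.0], [528.0, 131.0, 50.0], [526.0, 131.0, 40.0]]
[[-19.4, 1.7, 2.4], [-22.6, 2.0, 0.8], [-22.2, 2.0, -3.1], [-21.2, 1.9, -6.9], [-19.5, 1.7, -10.3], [-17.3, 1.5, -13.5], [-14.6, 1.3, -16.1], [-11.5, 1.0, -18.2], [-8.1, 0.7, -19.8], [-2.7, 0.2, -10.3], [-1.8, 0.2, -10.4]]
```

>>> carry_out:
  targets: [255, 6, 1, -15, 0, 255, 0, 0, -15, 0, 255, 0, 0, -15, 0, 255, 0, 0, -12, 0, 255, 0, 0, 0, 0, 255, 0, 0, 0, 0]

```text
t: 16.95
eef_pos: [0.6876, 0.1175, 0.1497]
tool_rot: [-0.0, 0.738, 0.675, -0.0]
contact_force: [-0.1, -0.6, 0.1]
gripper_width: -0.001
grasp_force: 0.0
```

>>> carry_out:
  targets: [255, -6, 0.5, 0, 0, 255, -7, 0.6, 0, 0, 255, -7, 0.6, 0, 0, 255, -11, 1, 0, 0, 255, -11, 1, 0, 0, 255, -11, 1, -1, 0, 255, -11, 1, -2, 0]

```text
t: 17.65
eef_pos: [0.6239, 0.1234, 0.148]
tool_rot: [0.001, 0.738, 0.675, 0.001]
contact_force: [1.5, -0.0, 2.6]
gripper_width: -0.001
grasp_force: 1.5
```

The lid is moving, with about 3 N contact. Continue along the arc.

>>> carry_out:
  targets: [255, -11, 1, -5, 0, 255, -10.5, 1, -5, 0, 255, -10, 1, -5, 0, 255, -10, 1, -6, 0, 255, -9, 0.8, -7, 0, 255, -8, 0.7, -7, 0, 255, -8, 0.7, -8, 0, 255, -7, 0.6, -8, 0, 255, -6, 0.5, -9, 0, 255, -5, 0.5, -9, 0, 255, -4, 0.4, -10, 0, 255, -4, 0.3, -10, 0]

```text
t: 18.85
eef_pos: [0.5307, 0.1317, 0.0569]
tool_rot: [-0.0, 0.738, 0.675, -0.0]
contact_force: [-0.7, 0.7, 1.5]
gripper_width: -0.001
grasp_force: 0.8
```

```bash
python3 -c "
from h import *
st()"
```

```text
18.85 [530.7 131.7  56.9] -5.1 [-0.7  0.7  1.5] -0.001 0.8 [-0.88  0.54  0.69  2.01 -0.49  0.76  0.02]
```

Now press down until it stops; I expect TCP z of about 39.7.

>>> carry_out:
  targets: [255, -2, 0, -6, 0, 255, -2, 0, -6, 0, 255, 0, 0, -3, 0, 255, 0, 0, -2, 0, 255, 0, 0, 0, 0]

```text
t: 19.35
eef_pos: [0.5275, 0.1316, 0.0408]
tool_rot: [0.0, 0.738, 0.675, 0.0]
contact_force: [0.7, 0.1, -0.6]
gripper_width: 0.0
grasp_force: 0.0
```

>>> carry_out:
  targets: [255, 0, 0, -1, 0, 255, 0, 0, 0, 0]

```text
t: 19.55
eef_pos: [0.5277, 0.1317, 0.0401]
tool_rot: [0.0, 0.738, 0.675, 0.0]
contact_force: [0.4, 0.5, -0.1]
gripper_width: 0.002
grasp_force: 0.0
```

>>> carry_out:
  targets: [255, 0, 0, -1, 0, 255, 0, 0, 0, 0]

```text
t: 19.75
eef_pos: [0.5277, 0.1317, 0.04]
tool_rot: [-0.0, 0.738, 0.675, 0.0]
contact_force: [-2.3, -0.5, 11.2]
gripper_width: 0.003
grasp_force: 5.7
```

>>> carry_out:
  targets: [255, 0, 0, -1, 0, 255, 0, 0, 0, 0]

```text
t: 19.95
eef_pos: [0.5277, 0.1317, 0.0398]
tool_rot: [-0.001, 0.738, 0.675, 0.001]
contact_force: [-7.1, -1.4, 22.3]
gripper_width: -0.003
grasp_force: 11.2
```

The lid is down hard on its stop (22 N, z as expected). I'll lift, turn the tool 90° so the flat side of the fingers faces the case, and move in front of the hasp.

>>> carry_out:
  targets: [255, 0, 0, 22, 0, 255, 0, 0, 20, 0, 255, 0, 0, 20, 0, 255, -5.4, 4.5, 0, 8.2, 255, -5.4, 4.5, 0, 8.2, 255, -5.4, 4.5, 0, 8.2, 255, -5.4, 4.5, 0, 8.2, 255, -5.4, 4.5, 0, 8.2, 255, -5.4, 4.5, 0, 8.2, 255, -5.4, 4.5, 0, 8.2, 255, -5.4, 4.5, 0, 8.2, 255, -5.4, 4.5, 0, 8.2, 255, -5.4, 4.5, 0, 8.2, 255, -5, 4.6, 0, 8, 255, 0, 0, 0, 0, 255, 0, 0, 0, 0]

```text
t: 21.55
eef_pos: [0.4686, 0.1811, 0.1001]
tool_rot: [0.0, 0.046, 0.999, 0.0]
contact_force: [-0.4, 0.5, 0.1]
gripper_width: 0.007
grasp_force: 0.0
```

```bash
cat > hs.py <<'E'
from h import *
import sys
st(); w=snap('wrist',sys.argv[1]+'w.png'); t=snap('top',sys.argv[1]+'t.png'); s=snap('scene',sys.argv[1]+'s.png')
px,py,a=.56135,.17312,-.0886;c,sn=np.cos(a),np.sin(a)
Wd=lambda u,v,z:np.array([px+c*u-sn*v,py+sn*u+c*v,z])
for n,p in [('lidFL',(-.069,.105,.076)),('lidFR',(-.069,-.105,.076)),('pivot',(-.072,0,.062))]+[('phi%.1f'%f,(-.071-.029*np.sin(f),0,.062-.029*np.cos(f))) for f in (0,.5,1,1.57,2.2)]:
    print(n,wproj(w,Wd(*p)).round(0),proj(t,Wd(*p)).round(0),proj(s,Wd(*p)).round(0))
E
python3 hs.py h1; python3 - <<'E'
from h import *
w=load('h1w')['frame']
g=cv2.cvtColor(w,cv2.COLOR_RGB2GRAY)
print(cv2.resize(g,(40,25),interpolation=cv2.INTER_AREA)[0:18].tolist())
E
```

```text
21.55 [468.6 181.1 100.1] 84.7 [-0.4  0.5  0.1] 0.007 0.0 [-0.79  0.33  0.36  2.07 -0.16  0.77  1.15]
lidFL [457. 244.] [254. 203.] [275. 150.]
lidFR [186. 245.] [318. 209.] [299. 199.]
pivot [322. 236.] [286. 207.] [285. 177.]
phi0.0 [322. 223.] [287. 207.] [286. 185.]
phi0.5 [322. 209.] [287. 211.] [281. 186.]
phi1.0 [322. 200.] [286. 214.] [277. 184.]
phi1.6 [322. 201.] [286. 216.] [275. 180.]
phi2.2 [322. 216.] [285. 214.] [277. 174.]
[[78, 84, 83, 87, 91, 101, 112, 113, 121, 121, 125, 118, 84, 84, 84, 81, 81, 85, 87, 109, 125, 126, 125, 122, 86, 80, 89, 92, 86, 75, 85, 121, 110, 127, 86, 79, 122, 148, 159, 160], [82, 79, 89, 100, 118, 131, 132, 123, 123, 128, 129, 100, 85, 85, 84, 82, 82, 94, 84, 114, 126, 126, 127, 128, 107, 73, 92, 84, 92, 68, 66, 92, 90, 103, 106, 83, 100, 127, 165, 164], [80, 94, 106, 125, 132, 131, 130, 130, 130, 130, 133, 109, 87, 93, 84, 84, 85, 87, 93, 127, 127, 128, 128, 129, 126, 72, 77, 84, 82, 75, 68, 86, 90, 87, 85, 92, 96, 121, 138, 136], [99, 116, 123, 129, 129, 133, 132, 131, 130, 129, 131, 132, 123, 101, 92, 86, 87, 89, 122, 133, 131, 132, 133, 
[... 2072 characters left out ...]
5, 85, 84, 84, 84, 102, 114, 84, 84, 84, 84, 85, 86, 97, 137, 140, 140, 134, 160, 163, 145, 139, 74, 67, 114, 141], [75, 119, 138, 130, 139, 143, 145, 144, 146, 148, 147, 146, 140, 137, 134, 133, 130, 130, 111, 74, 67, 105, 129, 131, 132, 135, 137, 139, 140, 138, 138, 138, 140, 145, 147, 138, 71, 68, 126, 139], [92, 78, 127, 135, 139, 143, 145, 144, 146, 144, 145, 146, 155, 154, 155, 157, 157, 158, 60, 64, 62, 48, 160, 161, 161, 161, 162, 162, 146, 140, 134, 137, 144, 145, 145, 131, 68, 68, 141, 131], [140, 81, 82, 132, 140, 142, 144, 144, 144, 146, 147, 147, 155, 155, 155, 132, 149, 144, 38, 53, 52, 36, 132, 154, 133, 156, 160, 161, 142, 143, 143, 141, 143, 145, 145, 122, 68, 74, 148, 125]]
```

The lid's front edge appears where it should (row ~245) with the hasp sticking out (tip at about (322,208)). Descend onto the hasp.

>>> carry_out:
  targets: [255, 0, 0, -15, 0, 255, 0, 0, -15, 0, 255, 0, 0, -15, 0, 255, 0, 0, -8, 0, 255, 0, 0, -8, 0, 255, 0, 0, -8, 0, 255, 0, 0, -8, 0, 255, 0, 0, -8, 0, 255, 0, 0, -8, 0, 255, 0, 0, -8, 0, 255, 0, 0, -6, 0, 255, 0, 0, -5, 0, 255, 0, 0, 0, 0]

```text
t: 23.0
eef_pos: [0.4679, 0.1811, -0.0128]
tool_rot: [-0.0, 0.044, 0.999, -0.0]
contact_force: [0.5, 0.3, -0.2]
gripper_width: 0.001
grasp_force: 0.0
```

>>> carry_out:
  targets: [255, 3, -0.3, 0, 0, 255, 2, -0.2, 0, 0, 255, 0, 0, 0, 0]

```text
t: 23.3
eef_pos: [0.474, 0.1809, -0.0118]
tool_rot: [0.0, 0.044, 0.999, 0.0]
contact_force: [0.3, 0.8, -0.2]
gripper_width: -0.003
grasp_force: 0.0
```

>>> carry_out:
  targets: [255, 1, -0.1, 0, 0, 255, 1, -0.1, 0, 0, 255, 0, 0, 0, 0]

```text
t: 23.6
eef_pos: [0.4755, 0.1807, -0.012]
tool_rot: [0.0, 0.044, 0.999, 0.0]
contact_force: [0.2, 0.9, 0.1]
gripper_width: -0.001
grasp_force: 0.1
```

>>> carry_out:
  targets: [255, 1, -0.1, 0, 0, 255, 0, 0, 0, 0]

```text
t: 23.8
eef_pos: [0.4763, 0.1806, -0.012]
tool_rot: [-0.0, 0.044, 0.999, 0.0]
contact_force: [-0.1, 1.0, 1.6]
gripper_width: 0.0
grasp_force: 0.4
```

>>> carry_out:
  targets: [255, 1, -0.1, 0, 0, 255, 0, 0, 0, 0]

```text
t: 24.0
eef_pos: [0.4762, 0.1806, -0.0121]
tool_rot: [-0.001, 0.044, 0.999, -0.0]
contact_force: [-4.6, 0.6, 5.1]
gripper_width: 0.002
grasp_force: 2.0
```

>>> carry_out:
  targets: [255, 1, -0.1, 0, 0, 255, 1, -0.1, 0, 0, 255, 0, 0, 0, 0]

```text
t: 24.3
eef_pos: [0.476, 0.1806, -0.0123]
tool_rot: [-0.003, 0.044, 0.999, -0.0]
contact_force: [-11.1, 1.4, 9.6]
gripper_width: 0.003
grasp_force: 4.5
```

>>> carry_out:
  targets: [255, -8, 0.6, 0, 0, 255, -15, 1, 0, 0, 255, -5, 0, 10, 0, 255, 0, 0, 30, 0, 255, 0, 0, 40, 0, 255, 0, 0, 40, 0, 255, 0, 0, 0, 0, 255, 0, 0, 0, 0]

```text
t: 25.1
eef_pos: [0.4522, 0.1823, 0.1093]
tool_rot: [0.001, 0.044, 0.999, 0.001]
contact_force: [-1.3, 0.6, 0.5]
gripper_width: 0.003
grasp_force: 0.0
```

```bash
python3 hs.py h2; python3 - <<'E'
from h import *
for n in('h1w','h2w'):
    g=cv2.cvtColor(load(n)['frame'],cv2.COLOR_RGB2GRAY)
    print(n); print(cv2.resize(g[180:300,280:364],(21,30),interpolation=cv2.INTER_AREA).tolist())
for n in('h2s',):
    g=cv2.cvtColor(load(n)['frame'],cv2.COLOR_RGB2GRAY); print(g[168:192,268:296].tolist())
E
```

```text
25.1 [452.2 182.3 109.3] 84.9 [-1.3  0.6  0.5] 0.003 0.0 [-0.83  0.29  0.38  2.1  -0.15  0.77  1.13]
lidFL [450. 257.] [254. 203.] [275. 150.]
lidFR [194. 257.] [318. 209.] [299. 199.]
pivot [322. 249.] [286. 207.] [285. 177.]
phi0.0 [322. 236.] [287. 207.] [286. 185.]
phi0.5 [322. 223.] [287. 211.] [281. 186.]
phi1.0 [322. 215.] [286. 214.] [277. 184.]
phi1.6 [322. 217.] [286. 216.] [275. 180.]
phi2.2 [322. 232.] [285. 214.] [277. 174.]
h1w
[[90, 90, 89, 89, 88, 88, 89, 90, 91, 91, 91, 91, 91, 89, 91, 90, 90, 90, 89, 89, 88], [90, 89, 88, 87, 86, 86, 86, 86, 87, 89, 91, 90, 90, 90, 90, 90, 89, 89, 88, 88, 88], [90, 89, 89, 88, 88, 87, 87, 88, 89, 90, 91, 91, 91, 90, 90, 90, 89, 88, 88, 87, 87], [89, 89, 89, 90, 90, 90, 90, 90, 90, 90, 89, 88, 88, 88, 87, 87, 86, 87, 87, 87, 88], [88, 91, 90, 90, 90, 89, 89, 88, 88, 87, 86, 86, 86, 87, 88, 89, 96, 105, 91, 91, 92], [88, 87, 88, 87, 87, 88, 87, 87, 87, 87, 86, 86, 86, 87, 87, 88, 89, 89, 89, 89, 89], [89, 90, 89, 89, 89, 90, 90, 90, 111, 130, 131, 131, 102, 89, 88, 89, 88, 90, 90, 91, 91], [89, 90, 90, 90, 90, 90, 90, 96, 156, 139, 13
[... 6920 characters left out ...]
92, 92, 92, 90, 92, 92, 92, 88, 92, 93, 95, 95, 95, 97, 96, 97, 89, 82, 76, 77, 85, 97, 88, 80, 134, 164, 170, 175], [92, 93, 93, 92, 92, 88, 89, 92, 93, 93, 95, 96, 92, 90, 93, 93, 91, 82, 83, 83, 90, 91, 94, 86, 117, 168, 169, 173], [88, 92, 94, 93, 95, 94, 92, 91, 95, 89, 93, 96, 98, 92, 93, 92, 95, 89, 84, 84, 85, 91, 85, 86, 88, 136, 165, 171], [91, 93, 93, 97, 94, 92, 92, 94, 90, 91, 92, 91, 93, 95, 94, 93, 95, 94, 83, 84, 84, 90, 88, 94, 85, 118, 165, 168], [90, 95, 90, 95, 93, 94, 96, 93, 94, 95, 95, 90, 95, 93, 96, 90, 96, 98, 85, 80, 87, 86, 87, 86, 85, 87, 133, 164], [94, 91, 95, 98, 94, 94, 97, 96, 95, 94, 93, 90, 93, 91, 92, 93, 94, 95, 88, 85, 83, 86, 86, 88, 97, 86, 120, 166]]
```

The cameras agree on the result:
- **Lid:** its edge is on the predicted shut line, scene (288,177).
- **Hasp:** it runs from scene (285,176) to (286,185), which matches the flat position. At wrist view nothing sticks out past row ~232.

The robot is clear of everything, so I'm handing in.

```bash
python3 -c "
from station import bot
print(bot.hand_in())"
```

```text
the job is handed in; nothing more can be done
None
```

Job handed in: the largest wedge lies flat in the right-hand front compartment, the lid was then swung shut, and the hasp folded flat last (checked by contact force and camera images), in about 25 s, with the sanding block and spirit level left alone.

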